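Set the disc sander's table gap and hold the taper gauge in it

ROBOT

A 6-joint arm with a two-finger parallel gripper is mounted at the origin on a cart in front of the work surface, level with it; the furniture and walls round the work are solid. World frame = base frame: x ahead of the robot, y to its left, z up, the work surface at z = 0. Lengths are in m, angles in rad, forces in N, time in s.
With the tool pointing down it reaches from about 0.3 to 0.775 m from the base axis. Payload 14.6 kg.
Tool frame: the origin (TCP) lies on the centre line of the jaws, within the pads' length; the fingertips stand ctrl.tcp_to_tips ahead of it and the grasp point (between the pads) lies 2 mm behind it (ctrl.tcp_to_tips is the distance from the TCP to the fingertips, in m); z points along the fingers, y is the line along which they close (so a half turn about z gives the same grasp; the last joint's range is limited). The gripper opens to 94 mm and grips with 3 to 60 N. Pads are 16 mm wide; open, the fingers measure 119 mm over their backs; the gripper's body (75 mm by 177 mm) begins 78 mm behind the grasp point.
Start: joints at [-1.384, 0.3, 1.521, -0, 1.321, -0.067], TCP at [0.138, -0.532, 0.193] pointing down, gripper open.
Joint ranges: [-3.03, 3.03], [-0.79, 2.21], [0.23, 2.52], [-1.04, 4.18], [0, 3.07], [-2.55, 2.55]. Speed limits (rad/s): [2.22, 2.22, 2.57, 3.14, 3.14, 3.14].

INTERFACE

Orientations are given as [roll, pitch, yaw] about the fixed x, y, z axes, in that order (R = Rz(yaw) Ry(pitch) Rx(roll)).
In Python, from station import telemetry, viewer, hand_in, ctrl gives the robot as it stands.
- The arm moves only by the tool step_arm, never from a script. Its argument "plan" is a list of rows, each an object of numbers: "dx", "dy", "dz": the shift along the tool's x, y, z scaled (see below); "rx", "ry", "rz": the turn, a rotation vector about the tool's x, y, z scaled (see below); "claw": the closure, from 0 (fully open) to 1 (shut). In form: [{"dx": .., "dy": .., "dz": .., "rx": .., "ry": .., "rz": .., "claw": ..}, ...]. A call has 1 to 10 rows; each row shifts and turns the commanded pose from where the row before left it, along the tool's axes as they then stand; what a row does not reach is not made up. The controller multiplies each number of a shift by 0.1 m and each number of a turn by 90 degrees. A row lasts 1/10 s, in which the tool goes at most 50 mm and 8.59 degrees, less where a joint would pass 70% of its speed; a pose out of reach is approached as far as the arm can. A call with a number of a shift or a turn outside -1 to 1 is refused whole. A call with a gripper value outside its range is refused whole. The fingers move at their own pace and stop on an object; "grip_force" is the grip in N (left out, the last holds). Time passes only in rows, so rows that do not move let the fingers close. It gives the time, the measured TCP pose, the force, the opening and the grip force at its end, in the units of the state.
- telemetry.get_obs(): the state, without advancing time (a new reading comes with each control period).
- viewer.camera(name): name is "scene" or "top" or "wrist"; returns a dict with "img" (480x640x3 uint8, red, green, blue), "z_map" (480x640 float32, m along the optical axis (not along the pixel's ray), 0 where there is no reading), "fx", "fy", "cx", "cy" (pixels), "dist" ([k1, k2, p1, p2, k3] as OpenCV has them; the pictures are not rectified), "R" (3x3) and "t" (3): a world point X has camera coordinates R X + t; the wrist camera has in their place "tool_from_camera" (4x4, takes a point from camera to tool coordinates, whose origin is the TCP and whose axes are the flange's). Camera axes: x right, y down, z forward; pixel columns grow to the right and rows downward; lengths in m; the calibration is good to about 2 mm. A picture is of the moment at which its call begins: read the wrist's pose just before it.
- hand_in(): hands the job in; it is judged then, once.
Trained networks look in a picture, given as the dict that the camera call returned (one of the last four; its "shot" number tells which), for a name from the list of things; names that differ only in an ending like _2 or _b are one class to them, and where a whole thing is asked for, a point or a joint stands for the part that bears it (a point fixed in the world has none). Each returns a list of dicts, best first, with "score" (0 to 1); they miss things now and then, are a little off and sometimes report something else, mostly with a low value. They report only what shows in the picture. A call takes as long as a camera call.
- viewer.recognise(target, picture): "rect" ([left, top, right, bottom] in pixels, round what is visible of it).
The state is a dict: "time_s": time; "qpos": joint angles; "joint_vel": joint speeds; "tau": joint torques, N m; "ee_pos": TCP position; "eef_rot": TCP orientation; "force": force on the tool from outside, world axes, zero at the start; "moment": the same for the moment, N m; "grip_width": finger opening in m; "grip_force": force on a finger pad.
Only numpy, scipy, OpenCV 4.12 (cv2) and the standard library are available. Lean on these libraries where they do the work, as an engineer would, in place of code of your own. Each camera call takes 0.05 s, during which the arm holds its last target. There are 200 camera calls.

TASK

The table of the bench disc sander stands too far back from its disc: turn the black feed knob in small turns until the dial pointer lies on the red mark. Then take the orange-handled taper gauge out of the wooden stand and slide it straight down, flat face to the disc, between the disc and the table's edge until it drags snugly on both, without forcing it. Finish while still holding it there, upright, so that a colleague can lock the table; leave the other things where they are.

Things in the scene. Friction and masses are not known exactly. Their poses are not given: they have to be found in the camera images.
- sander: Bench disc sander (green and grey, 420 x 180 mm base, 186 mm high), fixed; its place and yaw differ each time. Origin on the worktop straight below the middle of the disc's front face. x points from the table towards the disc and motor, y to the left, z up.
- disc: The sanding disc: upright, brown, 125 mm across, does not turn. Origin at the centre of its flat front face, 100 mm above the worktop; x is normal to the face and points into the disc, towards the motor. Its rim stands 52 mm above the table.
- table: The sander's grey table (160 mm along y, 110 along x, 12 thick); slides along x with the knob. Origin on its upper surface, 110 mm above the worktop, at the middle of the edge next to the disc, which has a 3 mm chamfer; x points to the disc. Gap = distance along x from this origin to the disc's face: 12 mm at knob value 0, 2.5 mm less per rad, 4 mm at the mark. Open below for 50 mm.
- knob (a joint): Feed knob in rad, 0 to 4.0, grows as the knob is turned clockwise seen from above, which brings the table nearer the disc. It starts between 0.6 and 2.0 and stays where it is left (0.15 N m of friction). The wedged gauge does not turn it.
- knob_grip (a point): Point on the knob's vertical axis at the height to grip, 76 mm above the worktop. The knob is black, round, 35 mm across, from 55 to 88 mm above the worktop; the gear housing below it ends at 45 mm, the dial at 52 mm, and the table is at least 58 mm away from the axis.
- pointer (a joint): Dial pointer in rad, geared one to one to the knob: it has the same value as the knob and turns anticlockwise seen from above as the knob turns clockwise. 3.2 is on the mark.
- pointer_tip (a point): Tip of the thin black pointer, 26 mm from the axis of the white dial (74 mm across, beside the knob, facing up, 49 mm above the worktop).
- mark (a point): Where the pointer tip must stand: on the broad red line of the dial, which lies on the side towards the disc.
- stand: Beech block 140 x 60 x 66 mm (x, y, z), fixed; its place and yaw differ. Origin under its middle. Two through slots, 68 mm apart along x, hold the two gauges upright; either gauge may be in either slot.
- gauge: Orange-handled taper gauge, 60 g, 140 mm long, upright in the stand, axes parallel to the stand's. Origin at the tip, on the flat back, mid-width; z up to the handle, x the outward normal of the flat back (this side goes to the disc). Steel wedge 14 mm wide (y): back flat at x = 0, front bevelled, 2 mm thick at the tip, 8 mm at z = 60 mm. Its shoulder (z = 64 mm) rests on the stand.
- gauge_grip (a point): Middle of the orange handle, 112 mm above the tip; the handle is 24 mm wide (y), 14.5 mm thick (x = -16 to -1.5 mm), from z = 69 to 140 mm of the gauge. Gripped here across the width, the fingers stay above the disc's rim. In the 4 mm gap the gauge meets both sides with its tip about 23 mm below the table's surface; about 8 N down then makes it snug.
- gauge_coarse: The other taper gauge, same shape with a blue handle but 5 mm thick at the tip, too thick for this gap. Not needed. Origin at its tip.
- tape_measure: Yellow tape measure, 43 x 79 x 66 mm, standing on the worktop. Not needed.
- jar: Screw-top glass jar, 56 mm across, 90 mm high, right of the sander. Not needed.
- spanner_13: Combination spanner, 210 mm, lying in front. Not needed.

How it is judged:
By the outcome, as a careful person would: the job done as asked, in the order asked, and still so for the second after the job is handed in, while the arm keeps its last pose, push and grip.
It also fails if it takes over 61 s, if anything falls off the work surface, if the arm or the gripper's body presses on something with over 40 N, if the wrist force passes 120 N, or if a joint passes its speed limit or range.

## Working session

There is one attempt and no reset: what is moved stays moved. The work goes in short steps, Python scripts to look and compute and a tool call to move; the robot and the scene stay as the last step left them, time stands still between calls to the robot, and variables do not carry over. Pictures are saved under pics/ and viewed, at most 10 in all, crops included, and the job is handed in when it is done.

Besides the shell and the picture viewer there is one more tool, called after "Call:" in YAML: its name, and indented under it one key for each argument. step_arm: Moves the arm, as the interface text tells. Shifts and turns lie within -1 to 1; 1 stands for 0.1 m of shift or 90 degrees of turn. Its arguments: {"type":"object","properties":{"plan":{"type":"array"},"grip_force":{"type":"number"}},"required":["plan"]}

```bash
mkdir -p pics; ls; cat > h.py <<'E'
import numpy as np, cv2
from station import telemetry, viewer, ctrl
from scipy.spatial.transform import Rotation as Ro
def K(p): return np.array([[p['fx'],0,p['cx']],[0,p['fy'],p['cy']],[0,0,1.]])
def ext(p,o=None):
    if 'R' in p: R=np.array(p['R']);t=np.array(p['t']);return R.T,-R.T@t
    T=np.array(p['tool_from_camera']);Rt=Ro.from_euler('xyz',o['eef_rot']).as_matrix()
    return Rt@T[:3,:3],Rt@T[:3,3]+np.array(o['ee_pos'])
def rays(p,uv): 
    q=cv2.undistortPoints(np.array(uv,float).reshape(-1,1,2),K(p),np.array(p['dist'],float)).reshape(-1,2)
    return np.c_[q,np.ones(len(q))]
def on_z(p,uv,z,o=None):
    A,c=ext(p,o);d=rays(p,uv)@A.T
    return c+d*((z-c[2])/d[:,2])[:,None]
def cloud(p,o=None):
    A,c=ext(p,o);v,u=np.mgrid[:480,:640]
    r=rays(p,np.c_[u.ravel(),v.ravel()]);z=p['z_map'].ravel()[:,None]
    X=(r*z)@A.T+c;X[z[:,0]==0]=np.nan
    return X.reshape(480,640,3)
def proj(p,X,o=None):
    A,c=ext(p,o);Xc=(np.atleast_2d(X)-c)@A
    return cv2.projectPoints(Xc,np.zeros(3),np.zeros(3),K(p),np.array(p['dist'],float))[0].reshape(-1,2)
def save(n,img): cv2.imwrite('pics/'+n+'.png',img[:,:,::-1])
E
python3 - <<'E'
from h import *
print(ctrl.tcp_to_tips); o=telemetry.get_obs(); print(o)
np.set_printoptions(precision=4,suppress=True)
for n in ['top','scene']:
    p=viewer.camera(n); save(n,p['img']); X=cloud(p)
    print(n,ext(p)[1])
    for t in ['sander','disc','table','knob','pointer','stand','gauge','gauge_coarse','jar','tape_measure','knob_grip','gauge_grip','pointer_tip','mark']:
        try: r=viewer.recognise(t,p)[:2]
        except Exception as e: print(t,e); continue
        for d in r:
            l,tp,rr,b=d['rect']; u,v=int((l+rr)/2),int((tp+b)/2)
            print(t,round(d['score'],2),np.round(d['rect']),X[v,u])
E
```

```text
pics
0.017
{'time_s': 0.0, 'qpos': array([-1.38361063e+00,  3.00458857e-01,  1.52158240e+00, -1.10693024e-06,
        1.32069567e+00, -6.66066075e-02]), 'joint_vel': array([ 0.00085646, -0.00040354, -0.00016548,  0.00094169, -0.00019593,
        0.0006502 ]), 'tau': array([-3.38889868e-04, -5.31804729e+01, -3.52741456e+01,  7.06728618e-02,
        2.43513932e-02, -9.86362625e-05]), 'ee_pos': array([ 0.13803394, -0.53211162,  0.1926925 ]), 'eef_rot': array([-3.14045085e+00, -7.50898819e-05,  2.53792536e-01]), 'force': array([ 0.31405669, -0.72286256,  0.00883046]), 'moment': array([ 0.03172413,  0.01185278, -0.03151743]), 'grip_force': 0.0, 'grip_width': 0.09403008428017239}
top [0.3074 0.1075 1.0201]
sander 0.67 [263.  46. 364. 267.] [0.6288 0.1288 0.1128]
disc 0.83 [286. 123. 349. 148.] [0.6636 0.1207 0.1341]
disc 0.6 [181. 244. 201. 263.] [0.4334 0.3506 0.1435]
table 0.88 [269. 144. 351. 203.] [0.5968 0.1367 0.1047]
knob 0.81 [280. 228. 301. 244.] [0.4744 0.1738 0.0888]
stand 0.72 [178. 202. 237. 278.] [0.4726 0.3411 0.0669]
stand 0.59 [190. 281. 256. 368.] [0.3061 0.3159 0.0034]
g
[... 903 characters left out ...]
8 [246. 290. 310. 358.] [0.4553 0.3872 0.0664]
gauge 0.67 [281. 289. 297. 324.] [0.438  0.3665 0.1043]
gauge 0.31 [250. 210. 316. 266.] [0.5775 0.1667 0.1101]
gauge_coarse 0.6 [263. 269. 275. 308.] [0.5015 0.3437 0.1103]
gauge_coarse 0.41 [245. 289. 310. 356.] [0.4586 0.382  0.0662]
jar 0.79 [325. 185. 345. 224.] [ 0.582  -0.1255  0.0612]
tape_measure 0.81 [204. 275. 237. 312.] [0.6285 0.3491 0.0542]
knob_grip 0.63 [313. 252. 324. 272.] [0.471  0.1847 0.0887]
knob_grip 0.49 [241. 199. 276. 247.] [0.6687 0.1335 0.1096]
gauge_grip 0.8 [280. 284. 294. 322.] [0.4396 0.3706 0.1143]
pointer_tip 0.16 [311. 337. 411. 362.] [0.3035 0.3173 0.0052]
mark 0.77 [193. 188. 355. 306.] [0.5749 0.2101 0.1106]
```

```bash
python3 - <<'E'
import cv2
a=cv2.imread('pics/top.png')[40:380,160:480]
cv2.imwrite('pics/topc.png',cv2.resize(a,None,fx=1.76,fy=1.76,interpolation=cv2.INTER_CUBIC))
E
```

```text
(no output)
```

View pics/topc.png

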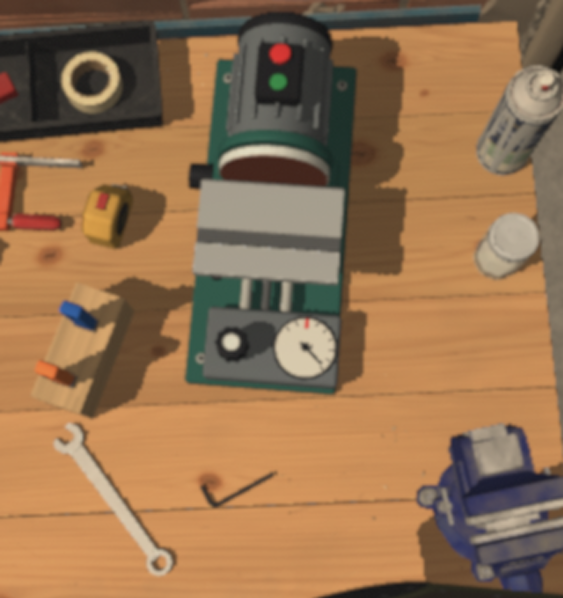

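The crop shows the knob at crop px (232,343) and the dial at (305,347). The pointer aims lower right and the red mark is at the top, so the knob needs about 135° clockwise. The orange gauge is at (54,371) in the near slot of the stand.

```bash
python3 - <<'E'
from h import *
np.set_printoptions(precision=4,suppress=True)
p=viewer.camera('top'); X=cloud(p)
def rect(m):
    P=X[m][:,:2].astype(np.float32)*1000; (c,s,a)=cv2.minAreaRect(P); print(len(P),np.array(c)/1000,s,a)
Z=X[...,2];x=X[...,0];y=X[...,1]
rect((abs(Z-.110)<.004)&(x>.53)&(x<.68)&(y>.03)&(y<.25)&(p['img'].max(2)>110))
st=(abs(Z-.066)<.005)&(x>.36)&(x<.58)&(y>.24)&(y<.45); rect(st)
P=X[(x<.5)&(x>.0)&(y>-.4)&(y<.1)]; print('max z vise region',np.nanmax(P[:,2]), P[np.nanargmax(P[:,2])])
hsv=cv2.cvtColor(p['img'],cv2.COLOR_RGB2HSV)
# knob white top, dial
k=(abs(x-.474)<.04)&(abs(y-.17)<.03)&(abs(Z-.088)<.006); print('knob',np.nanmean(X[k],0))
print('knob rect c',on_z(p,[[290.5,236]],.088), 'dial', on_z(p,[[160+305/1.76,40+347/1.76]],.049))
E
```

```text
3643 [0.609  0.1293] (159.85858154296875, 129.26702880859375) 85.13947296142578
1721 [0.4766 0.3475] (62.12468338012695, 140.28077697753906) 70.39079284667969
max z vise region 0.695543073353754 [ 0.2308 -0.0846  0.6955]
knob [0.4772 0.171  0.0872]
knob rect c [[0.4745 0.1729 0.088 ]] dial [[0.479  0.0889 0.049 ]]
```

Call:
step_arm:
  plan:
    - {"dz": -0.5, "rz": -0.09, "claw": 0}
    - {"dz": -0.5, "rz": -0.09, "claw": 0}

```text
$.plan[0]: bad value
```

Call:
step_arm:
  plan:
    - {"dx": 0, "dy": 0, "dz": -0.45, "rx": 0, "ry": 0, "rz": 0, "claw": 0}
    - {"dx": 0, "dy": 0, "dz": -0.45, "rx": 0, "ry": 0, "rz": 0, "claw": 0}
    - {"dx": 0.31, "dy": -0.37, "dz": -0.1, "rx": 0, "ry": 0, "rz": 0, "claw": 0}
    - {"dx": 0.31, "dy": -0.37, "dz": -0.1, "rx": 0, "ry": 0, "rz": 0, "claw": 0}
    - {"dx": 0.31, "dy": -0.37, "dz": 0, "rx": 0, "ry": 0, "rz": 0, "claw": 0}
    - {"dx": 0.31, "dy": -0.37, "dz": 0, "rx": 0, "ry": 0, "rz": 0, "claw": 0}
    - {"dx": 0.31, "dy": -0.37, "dz": 0, "rx": 0, "ry": 0, "rz": 0, "claw": 0}
    - {"dx": 0.31, "dy": -0.37, "dz": 0, "rx": 0, "ry": 0, "rz": 0, "claw": 0}
    - {"dx": 0.31, "dy": -0.37, "dz": 0, "rx": 0, "ry": 0, "rz": 0, "claw": 0}
    - {"dx": 0.31, "dy": -0.37, "dz": 0, "rx": 0, "ry": 0, "rz": 0, "claw": 0}

```text
time_s: 2.55
ee_pos: [0.3041, -0.1818, 0.3035]
eef_rot: [3.141, -0.001, 0.253]
force: [0.6, -0.8, -0.0]
grip_width: 0.0939
grip_force: 0.0
```

Call:
step_arm:
  plan:
    - {"dx": 0.32, "dy": -0.37, "dz": 0, "rx": 0, "ry": 0, "rz": 0, "claw": 0}
    - {"dx": 0.32, "dy": -0.37, "dz": 0, "rx": 0, "ry": 0, "rz": 0, "claw": 0}
    - {"dx": 0.32, "dy": -0.37, "dz": 0, "rx": 0, "ry": 0, "rz": 0, "claw": 0}
    - {"dx": 0.32, "dy": -0.37, "dz": 0, "rx": 0, "ry": 0, "rz": 0, "claw": 0}
    - {"dx": 0.32, "dy": -0.37, "dz": 0, "rx": 0, "ry": 0, "rz": 0, "claw": 0}
    - {"dx": 0.32, "dy": -0.38, "dz": 0, "rx": 0, "ry": 0, "rz": 0, "claw": 0}
    - {"dx": 0.32, "dy": -0.38, "dz": 0, "rx": 0, "ry": 0, "rz": 0, "claw": 0}
    - {"dx": 0.31, "dy": -0.38, "dz": 0, "rx": 0, "ry": 0, "rz": 0, "claw": 0}
    - {"dx": 0, "dy": 0, "dz": 0, "rx": 0, "ry": 0, "rz": -0.095, "claw": 0}
    - {"dx": 0, "dy": 0, "dz": 0, "rx": 0, "ry": 0, "rz": -0.095, "claw": 0}

```text
time_s: 3.55
ee_pos: [0.4757, 0.1711, 0.3025]
eef_rot: [-3.141, 0.001, 0.56]
force: [-0.3, 0.4, 0.2]
grip_width: 0.0942
grip_force: 0.0
```

Call:
step_arm:
  plan:
    - {"dx": 0, "dy": 0, "dz": 0, "rx": 0, "ry": 0, "rz": -0.095, "claw": 0}
    - {"dx": 0, "dy": 0, "dz": 0, "rx": 0, "ry": 0, "rz": -0.095, "claw": 0}
    - {"dx": 0, "dy": 0, "dz": 0, "rx": 0, "ry": 0, "rz": -0.095, "claw": 0}
    - {"dx": 0, "dy": 0, "dz": 0, "rx": 0, "ry": 0, "rz": -0.095, "claw": 0}
    - {"dx": 0, "dy": 0, "dz": 0, "rx": 0, "ry": 0, "rz": -0.095, "claw": 0}
    - {"dx": 0, "dy": 0, "dz": 0, "rx": 0, "ry": 0, "rz": -0.095, "claw": 0}
    - {"dx": 0, "dy": 0, "dz": 0, "rx": 0, "ry": 0, "rz": -0.095, "claw": 0}
    - {"dx": 0, "dy": 0, "dz": 0, "rx": 0, "ry": 0, "rz": -0.095, "claw": 0}
    - {"dx": 0, "dy": 0, "dz": 0, "rx": 0, "ry": 0, "rz": -0.095, "claw": 0}
    - {"dx": 0, "dy": 0, "dz": 0, "rx": 0, "ry": 0, "rz": -0.095, "claw": 0}

```text
time_s: 4.55
ee_pos: [0.4756, 0.1699, 0.3033]
eef_rot: [3.142, -0.0, 2.051]
force: [-0.5, 0.1, 0.1]
grip_width: 0.094
grip_force: 0.0
```

Call:
step_arm:
  plan:
    - {"dx": 0, "dy": 0, "dz": 0, "rx": 0, "ry": 0, "rz": -0.095, "claw": 0}
    - {"dx": 0, "dy": 0, "dz": 0, "rx": 0, "ry": 0, "rz": -0.095, "claw": 0}
    - {"dx": 0, "dy": 0, "dz": 0, "rx": 0, "ry": 0, "rz": -0.095, "claw": 0}
    - {"dx": 0, "dy": 0, "dz": 0, "rx": 0, "ry": 0, "rz": -0.095, "claw": 0}
    - {"dx": 0, "dy": 0, "dz": 0, "rx": 0, "ry": 0, "rz": -0.095, "claw": 0}
    - {"dx": 0, "dy": 0, "dz": 0, "rx": 0, "ry": 0, "rz": -0.095, "claw": 0}
    - {"dx": 0, "dy": 0, "dz": 0, "rx": 0, "ry": 0, "rz": 0, "claw": 0}

```text
time_s: 5.25
ee_pos: [0.4756, 0.1699, 0.3033]
eef_rot: [3.142, 0.0, 2.942]
force: [-0.1, 0.1, 0.7]
grip_width: 0.094
grip_force: 0.0
```

```bash
python3 - <<'E'
from h import *
np.set_printoptions(precision=4,suppress=True)
o=telemetry.get_obs(); p=viewer.camera('wrist'); save('w1',p['img']); X=cloud(p,o)
np.savez('w1.npz',X=X,img=p['img']); print(ext(p,o),o['qpos'],o['ee_pos'],o['eef_rot'])
for t in ['knob','pointer','pointer_tip','mark','table','disc']:
    for d in viewer.recognise(t,p)[:2]:
        l,tp,r,b=d['rect'];print(t,round(d['score'],2),np.round(d['rect']),X[int((tp+b)/2),int((l+r)/2)])
E
```

```text
(array([[ 0.1986,  0.9415,  0.2722],
       [ 0.9801, -0.1907, -0.0556],
       [-0.0004,  0.2778, -0.9606]]), array([0.3959, 0.1856, 0.4941])) [ 0.2705  0.1365  1.4667  0.      1.5384 -1.1011] [0.4756 0.1699 0.3033] [3.1416 0.     2.9424]
knob 0.9 [312. 196. 339. 228.] [0.4779 0.1729 0.0885]
knob 0.29 [440. 268. 484. 325.] [0.6269 0.3226 0.0596]
pointer 0.46 [260. 221. 261. 221.] [0.4803 0.0906 0.0524]
pointer 0.46 [440. 269. 486. 322.] [0.6263 0.3243 0.0586]
pointer_tip 0.45 [243. 208. 264. 227.] [0.4741 0.0829 0.0501]
mark 0.74 [225. 170. 395. 467.] [0.5968 0.1309 0.1032]
mark 0.62 [455. 198. 509. 226.] [0.4993 0.3275 0.1361]
table 0.69 [236. 267. 380. 373.] [0.599 0.128 0.103]
table 0.4 [472. 136. 527. 156.] [0.4392 0.35   0.132 ]
disc 0.92 [268. 359. 367. 384.] [0.6666 0.125  0.1076]
```

View pics/w1.png

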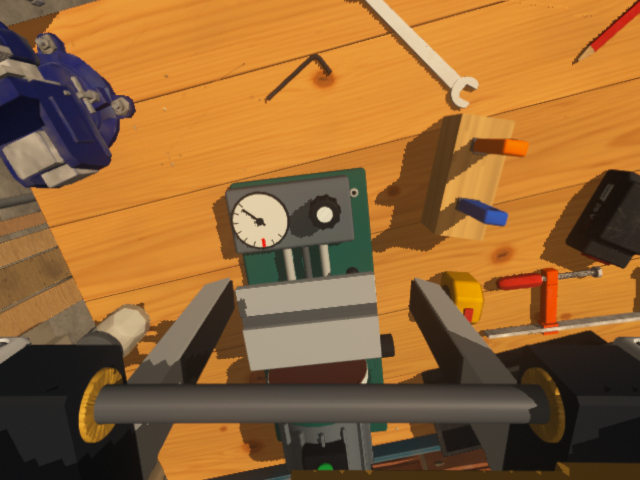

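The wrist picture shows the knob at px (325,213) and the dial at (259,221). Its pointer goes to about (246,209) and the red mark is at (263,243). The orange handle is at (500,148).

```bash
cat >> h.py <<'E'
def dial(p,o,near=(.48,.09),tag=None):
    hsv=cv2.cvtColor(p['img'],cv2.COLOR_RGB2HSV)
    n=np.array(near); s=0.25e-3; g=np.arange(-.045,.045,s)
    gx,gy=np.meshgrid(n[0]+g,n[1]+g,indexing='ij')
    uv=proj(p,np.c_[gx.ravel(),gy.ravel(),np.full(gx.size,.0495)],o).astype(np.float32).reshape(*gx.shape,2)
    im=cv2.remap(p['img'],uv[...,0],uv[...,1],cv2.INTER_LINEAR)
    h=cv2.cvtColor(im,cv2.COLOR_RGB2HSV); V=h[...,2].astype(int);S=h[...,1].astype(int)
    w=((V>130)&(S<90)).astype(np.uint8)
    cs=cv2.findContours(w,cv2.RETR_EXTERNAL,cv2.CHAIN_APPROX_NONE)[0]
    c=max(cs,key=cv2.contourArea); (cx,cy),r=cv2.minEnclosingCircle(cv2.convexHull(c))
    c0=np.array([n[0]+g[0]+cy*s, n[1]+g[0]+cx*s])
    dx,dy=gx-c0[0],gy-c0[1]; R=np.hypot(dx,dy)
    red=(S>130)&((h[...,0]<8)|(h[...,0]>172))&(R<.037)&(V>90)
    a_m=np.arctan2(dy[red].mean(),dx[red].mean())
    wt=np.clip(170-V,0,None)*((R>.010)&(R<.023)&~red); 
    th=np.arctan2(dy,dx); hist,e=np.histogram(th,180,(-np.pi,np.pi),weights=wt); cnt=np.histogram(th,180,(-np.pi,np.pi),weights=((R>.010)&(R<.023))*1.)[0]
    k=np.argmax(np.convolve(np.r_[hist[-2:],hist,hist[:2]],np.ones(5),'valid')); t0=(e[k]+e[k+1])/2
    d=np.angle(np.exp(1j*(th-t0))); m=abs(d)<.25; a_p=t0+(wt*d)[m].sum()/wt[m].sum()
    print('dial c',c0,'r',r*s,'mark deg',np.degrees(a_m),'pointer deg',np.degrees(a_p),'to go deg',np.degrees((a_m-a_p)%(2*np.pi)),red.sum())
    if tag: save(tag,cv2.resize(im,None,fx=1.5,fy=1.5))
E
python3 - <<'E'
from h import *
np.set_printoptions(precision=4,suppress=True)
o=telemetry.get_obs(); p=viewer.camera('wrist'); X=cloud(p,o); dial(p,o,tag='d1')
x,y,z=X[...,0],X[...,1],X[...,2]
m=(abs(z-.0885)<.004)&(abs(x-.477)<.025)&(abs(y-.172)<.025)
print('knob',m.sum(),cv2.minEnclosingCircle(X[m][:,:2].astype(np.float32)),X[m].mean(0))
p2=viewer.camera('top'); 
E
```

```text
dial c [0.4805 0.0897] r 0.03428442764282227 mark deg -4.714632367152211 pointer deg -134.6329317433983 to go deg 129.9182993762461 873
knob 740 ((0.4804899990558624, 0.17183302342891693), 0.018866268917918205) [0.48   0.172  0.0873]
```

View pics/d1.png

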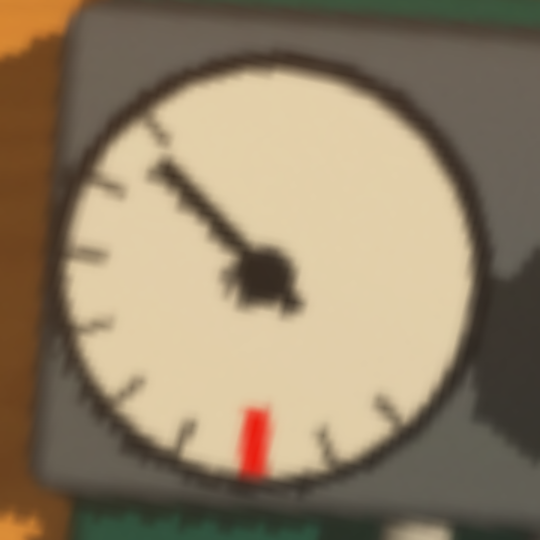

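The rectified dial shows the pointer about 130° short of the mark, so the knob is at about 0.93 rad. Next: descend and grip the knob.

Call:
step_arm:
  plan:
    - {"dx": -0.03, "dy": 0.025, "dz": 0.4, "rx": 0, "ry": 0, "rz": 0, "claw": 0}
    - {"dx": 0, "dy": 0, "dz": 0.45, "rx": 0, "ry": 0, "rz": 0, "claw": 0}
    - {"dx": 0, "dy": 0, "dz": 0.45, "rx": 0, "ry": 0, "rz": 0, "claw": 0.2}
    - {"dx": 0, "dy": 0, "dz": 0.4, "rx": 0, "ry": 0, "rz": 0, "claw": 0.2}
    - {"dx": 0, "dy": 0, "dz": 0.35, "rx": 0, "ry": 0, "rz": 0, "claw": 0.2}
    - {"dx": 0, "dy": 0, "dz": 0.24, "rx": 0, "ry": 0, "rz": 0, "claw": 0.2}
    - {"dx": 0, "dy": 0, "dz": 0, "rx": 0, "ry": 0, "rz": 0, "claw": 0.55}
    - {"dx": 0, "dy": 0, "dz": 0, "rx": 0, "ry": 0, "rz": 0, "claw": 1}
    - {"dx": 0, "dy": 0, "dz": 0, "rx": 0, "ry": 0, "rz": 0, "claw": 1}
    - {"dx": 0, "dy": 0, "dz": 0, "rx": 0, "ry": 0, "rz": 0, "claw": 1}
  grip_force: 25

```text
time_s: 6.7
ee_pos: [0.4797, 0.1719, 0.0757]
eef_rot: [3.141, 0.002, 2.94]
force: [0.8, -0.1, 0.2]
grip_width: 0.0467
grip_force: 0.0
```

Call:
step_arm:
  plan:
    - {"dx": 0, "dy": 0, "dz": 0, "rx": 0, "ry": 0, "rz": 0, "claw": 1}
    - {"dx": 0, "dy": 0, "dz": 0, "rx": 0, "ry": 0, "rz": 0, "claw": 1}
    - {"dx": 0, "dy": 0, "dz": 0, "rx": 0, "ry": 0, "rz": 0, "claw": 1}
    - {"dx": 0, "dy": 0, "dz": 0, "rx": 0, "ry": 0, "rz": 0, "claw": 1}

```text
time_s: 7.1
ee_pos: [0.4801, 0.1718, 0.0759]
eef_rot: [3.14, 0.003, 2.94]
force: [-0.5, -0.4, 12.8]
grip_width: 0.0149
grip_force: 6.5
```

Call:
step_arm:
  plan:
    - {"dx": 0, "dy": 0, "dz": 0, "rx": 0, "ry": 0, "rz": 0.08, "claw": 1}
    - {"dx": 0, "dy": 0, "dz": 0, "rx": 0, "ry": 0, "rz": 0.08, "claw": 1}
    - {"dx": 0, "dy": 0, "dz": 0, "rx": 0, "ry": 0, "rz": 0.08, "claw": 1}

```text
time_s: 7.4
ee_pos: [0.4802, 0.172, 0.0759]
eef_rot: [3.139, 0.002, 2.558]
force: [0.8, -0.5, 11.8]
grip_width: 0.0004
grip_force: 6.2
```

```bash
python3 - <<'E'
from h import *
o=telemetry.get_obs(); print(o['ee_pos'],o['eef_rot'],o['force'],o['grip_width'],ctrl.tcp_to_tips)
p=viewer.camera('wrist'); q=viewer.camera('scene')
a=p['img']; b=cv2.resize(q['img'][170:350,200:400],(533,480),interpolation=cv2.INTER_CUBIC)
save('w2',cv2.resize(np.hstack([a,b]),(800,327)))
E
```

```text
[0.48023693 0.17196552 0.07594681] [3.13899163e+00 2.43871838e-03 2.55770246e+00] [ 0.83399382 -0.47889944 11.77322676] 0.0004251004328471838 0.017
```

View pics/w2.png

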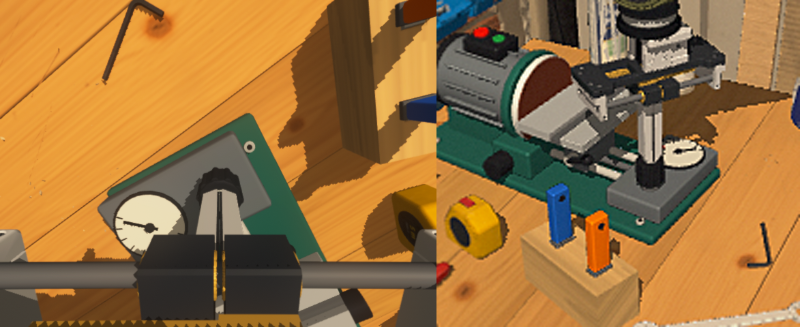

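The picture shows the shut fingertips standing on top of the knob rather than around it. Checking where the tips really are.

```bash
python3 - <<'E'
from h import *
np.set_printoptions(precision=4,suppress=True)
o=telemetry.get_obs()
p=viewer.camera('wrist'); dial(p,o); X=cloud(p,o)
q=viewer.camera('scene'); Y=cloud(q)
e=o['ee_pos']
u0,v0=proj(q,e)[0]; print('tcp in scene',u0,v0,'knob top',proj(q,[.48,.172,.088]),'tips',proj(q,[.48,.172,.059]))
for v in range(int(v0)-30,int(v0)+14,3): print(v,Y[v,int(u0)],q['img'][v,int(u0)])
u1,v1=proj(p,e,o)[0]; print('tcp wrist',u1,v1, 'tips',proj(p,e-[0,0,.017],o))
for v in range(220,340,10): print(v,X[v,300],X[v,int(u1)],p['img'][v,int(u1)])
E
```

```text
dial c [0.4801 0.0904] r 0.034082466125488285 mark deg nan pointer deg -12.816470833610355 to go deg nan 0
tcp in scene 317.1238138103549 261.69827360047293 knob top [[317.1593 257.4561]] tips [[317.3016 267.6527]]
231 [0.4748 0.1804 0.1657] [108 100  92]
234 [0.4752 0.1799 0.1575] [209 191 172]
237 [0.4752 0.1802 0.1498] [197 179 162]
240 [0.4756 0.1796 0.1414] [197 180 160]
243 [0.4763 0.1786 0.1327] [198 181 162]
246 [0.4755 0.1802 0.1257] [197 181 162]
249 [0.4747 0.1819 0.1189] [196 179 160]
252 [0.4759 0.1798 0.1091] [196 180 160]
255 [0.4739 0.1837 0.1038] [194 177 158]
258 [0.4752 0.1815 0.0938] [206 188 170]
261 [0.4719 0.1877 0.0903] [28 28 29]
264 [0.4714 0.1889 0.0829] [29 28 27]
267 [0.4714 0.1891 0.0746] [31 26 29]
270 [0.4726 0.1872 0.0644] [27 26 22]
273 [0.4767 0.1798 0.0497] [40 36 36]
tcp wrist 322.27224316007596 285.34040024704274 tips [[322.1484 274.2713]]
220 [0.4476 0.1769 0.0422] [0.4548 0.1888 0.0443] [110 105  96]
230 [0.4525 0.1738 0.0448] [0.4601 0.1853 0.0449] [109 105  96]
240 [0.458  0.1699 0.044 ] [0.4655 0.1817 0.0449] [108 105  94]
250 [0.4632 0.1664 0.0452] [0.4661 0.1812 0.0635] [36 32 28]
260 [0.4626 0.1684 0.0692] [nan nan nan] [36 32 29]
270 [0.4634 0.1689 0.0842] [0.4684 0.1796 0.0886] [41 39 35]
280 [0.467  0.1666 0.0878] [0.4733 0.1763 0.0879] [147 136 114]
290 [0.4662 0.1682 0.1041] [0.4735 0.1761 0.1002] [72 67 58]
300 [0.4666 0.1687 0.115 ] [0.473  0.1764 0.1129] [71 66 58]
310 [0.4667 0.1693 0.1255] [0.4757 0.1746 0.1163] [51 48 42]
320 [0.4666 0.17   0.135 ] [0.4793 0.1722 0.1177] [38 34 31]
330 [0.4678 0.1696 0.1407] [0.4832 0.1697 0.1184] [63 61 55]h.py:37: RuntimeWarning: Mean of empty slice.
  a_m=np.arctan2(dy[red].mean(),dx[red].mean())
  ret = ret.dtype.type(ret / rcount)
```

Call:
step_arm:
  plan:
    - {"dx": 0, "dy": 0, "dz": -0.3, "rx": 0, "ry": 0, "rz": -0.08, "claw": 1}
    - {"dx": 0, "dy": 0, "dz": -0.4, "rx": 0, "ry": 0, "rz": -0.08, "claw": 0.55}
    - {"dx": 0, "dy": 0, "dz": -0.3, "rx": 0, "ry": 0, "rz": -0.08, "claw": 0.55}
    - {"dx": 0, "dy": 0, "dz": 0, "rx": 0, "ry": 0, "rz": 0, "claw": 0.55}
    - {"dx": 0, "dy": 0, "dz": 0, "rx": 0, "ry": 0, "rz": 0, "claw": 0.55}
    - {"dx": 0, "dy": 0, "dz": 0, "rx": 0, "ry": 0, "rz": 0, "claw": 0.55}

```text
time_s: 8.2
ee_pos: [0.4785, 0.1715, 0.1731]
eef_rot: [-3.141, -0.002, 2.938]
force: [0.3, 0.3, -0.3]
grip_width: 0.0369
grip_force: 0.0
```

```bash
python3 - <<'E'
from h import *
np.set_printoptions(precision=4,suppress=True)
o=telemetry.get_obs(); e=o['ee_pos']; print(e,o['eef_rot'],o['grip_width'])
p=viewer.camera('wrist'); dial(p,o)
for n in ['scene','top']:
    q=viewer.camera(n); Y=cloud(q); P=Y.reshape(-1,3); I=q['img'].reshape(-1,3)
    m=(np.hypot(P[:,0]-e[0],P[:,1]-e[1])<.06)&(P[:,2]>.125)&(P[:,2]<.25)
    Rt=Ro.from_euler('xyz',o['eef_rot']).as_matrix(); L=(P[m]-e)@Rt
    i=np.argsort(-L[:,2])
    print(n,m.sum(),L[i[:12]])
    uv=proj(q,np.array([e+Rt@[0,s*o['grip_width']/2,.017] for s in(-1,1)])); print(uv)
    if n=='scene': save('s3',np.hstack([cv2.resize(q['img'][170:350,220:400],(480,480),interpolation=cv2.INTER_CUBIC)]))
E
```

```text
[0.4785 0.1715 0.1731] [-3.1408 -0.0016  2.9384] 0.036860230744959345
dial c [0.4803 0.0898] r 0.0343060302734375 mark deg -4.59762642447955 pointer deg -134.16084927859237 to go deg 129.5632228541128 833
scene 464 [[-0.0001  0.0214 -0.0121]
 [ 0.007  -0.0217 -0.0129]
 [ 0.0089 -0.0229 -0.0131]
 [-0.0065 -0.0206 -0.0137]
 [ 0.0004 -0.0192 -0.0142]
 [ 0.0103  0.0235 -0.0144]
 [-0.0037  0.0238 -0.0144]
 [ 0.0076 -0.0245 -0.0145]
 [ 0.0028 -0.0198 -0.0148]
 [ 0.0046 -0.0211 -0.0149]
 [-0.0015 -0.0216 -0.015 ]
 [-0.0032 -0.0201 -0.0152]]
[[322.7307 229.0895]
 [312.1649 235.8075]]
top 0 []
[[298.6347 229.2062]
 [278.7699 225.2308]]
```

View pics/s3.png

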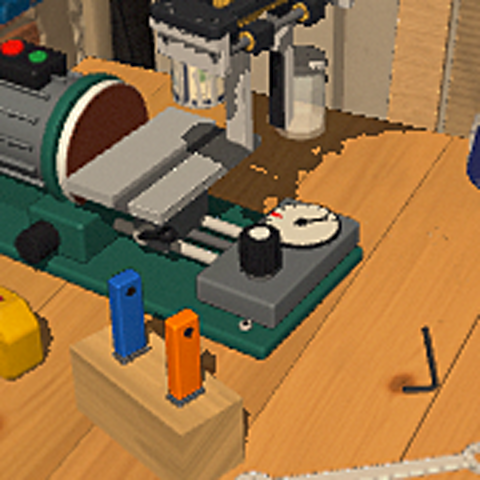

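Measured: the real fingertips are about 12.5 mm behind the reported TCP, so the stated +17 mm is about 30 mm off. From here I use tip z = ee_z + 0.0125. The knob has not turned (129.6° to go).

Call:
step_arm:
  plan:
    - {"dx": -0.01, "dy": 0.005, "dz": 0, "rx": 0, "ry": 0, "rz": 0, "claw": 0.35}
    - {"dx": 0, "dy": 0, "dz": 0, "rx": 0, "ry": 0, "rz": 0, "claw": 0.35}
    - {"dx": 0, "dy": 0, "dz": 0.3, "rx": 0, "ry": 0, "rz": 0, "claw": 0.35}
    - {"dx": 0, "dy": 0, "dz": 0.3, "rx": 0, "ry": 0, "rz": 0, "claw": 0.35}
    - {"dx": 0, "dy": 0, "dz": 0.3, "rx": 0, "ry": 0, "rz": 0, "claw": 0.35}
    - {"dx": 0, "dy": 0, "dz": 0.25, "rx": 0, "ry": 0, "rz": 0, "claw": 0.35}
    - {"dx": 0, "dy": 0, "dz": 0.14, "rx": 0, "ry": 0, "rz": 0, "claw": 0.35}
    - {"dx": 0, "dy": 0, "dz": 0, "rx": 0, "ry": 0, "rz": 0, "claw": 0.35}

```text
time_s: 9.15
ee_pos: [0.479, 0.1717, 0.0434]
eef_rot: [-3.14, -0.003, 2.94]
force: [0.0, -0.9, 0.2]
grip_width: 0.0609
grip_force: 0.0
```

Call:
step_arm:
  plan:
    - {"dx": 0, "dy": 0, "dz": 0, "rx": 0, "ry": 0, "rz": 0, "claw": 1}
    - {"dx": 0, "dy": 0, "dz": 0, "rx": 0, "ry": 0, "rz": 0, "claw": 1}
    - {"dx": 0, "dy": 0, "dz": 0, "rx": 0, "ry": 0, "rz": 0, "claw": 1}
    - {"dx": 0, "dy": 0, "dz": 0, "rx": 0, "ry": 0, "rz": 0, "claw": 1}
    - {"dx": 0, "dy": 0, "dz": 0, "rx": 0, "ry": 0, "rz": 0, "claw": 1}
    - {"dx": 0, "dy": 0, "dz": 0, "rx": 0, "ry": 0, "rz": 0, "claw": 1}
  grip_force: 25

```text
time_s: 9.75
ee_pos: [0.4805, 0.1722, 0.0459]
eef_rot: [3.141, 0.001, 2.94]
force: [-0.7, 1.0, 6.0]
grip_width: 0.0348
grip_force: 25.0
```

Call:
step_arm:
  plan:
    - {"dx": 0, "dy": 0, "dz": 0, "rx": 0, "ry": 0, "rz": 0.08, "claw": 1}
    - {"dx": 0, "dy": 0, "dz": 0, "rx": 0, "ry": 0, "rz": 0.08, "claw": 1}
    - {"dx": 0, "dy": 0, "dz": 0, "rx": 0, "ry": 0, "rz": 0.08, "claw": 1}
    - {"dx": 0, "dy": 0, "dz": 0, "rx": 0, "ry": 0, "rz": 0.08, "claw": 1}
    - {"dx": 0, "dy": 0, "dz": 0, "rx": 0, "ry": 0, "rz": 0.08, "claw": 1}

```text
time_s: 10.25
ee_pos: [0.4805, 0.1723, 0.0459]
eef_rot: [3.14, 0.0, 2.307]
force: [-0.5, 2.8, 5.5]
grip_width: 0.0342
grip_force: 25.0
```

```bash
python3 - <<'E'
from h import *
np.set_printoptions(precision=4,suppress=True)
o=telemetry.get_obs(); print(o['force'],o['moment'],o['eef_rot'],o['qpos'])
dial(viewer.camera('top'),None); dial(viewer.camera('wrist'),o)
E
```

```text
[-0.4969  2.8308  5.5497] [ 0.3756 -0.0819  0.1717] [3.1403 0.0005 2.3068] [ 0.2725  0.3899  1.7763  0.0002  0.974  -0.4636]
dial c [0.461  0.0741] r 0.013407673835754395 mark deg nan pointer deg 95.04123121923345 to go deg nan 0
dial c [0.4695 0.1103] r 0.02588716697692871 mark deg nan pointer deg -85.00221182272972 to go deg nan 0h.py:37: RuntimeWarning: Mean of empty slice.
  a_m=np.arctan2(dy[red].mean(),dx[red].mean())
  ret = ret.dtype.type(ret / rcount)
```

The wrist moment of 0.17 N m matches the knob friction, so the knob is turning. Continuing.

Call:
step_arm:
  plan:
    - {"dx": 0, "dy": 0, "dz": 0, "rx": 0, "ry": 0, "rz": 0.08, "claw": 1}
    - {"dx": 0, "dy": 0, "dz": 0, "rx": 0, "ry": 0, "rz": 0.08, "claw": 1}
    - {"dx": 0, "dy": 0, "dz": 0, "rx": 0, "ry": 0, "rz": 0.08, "claw": 1}
    - {"dx": 0, "dy": 0, "dz": 0, "rx": 0, "ry": 0, "rz": 0.08, "claw": 1}
    - {"dx": 0, "dy": 0, "dz": 0, "rx": 0, "ry": 0, "rz": 0.08, "claw": 1}
    - {"dx": 0, "dy": 0, "dz": 0, "rx": 0, "ry": 0, "rz": 0.08, "claw": 1}
    - {"dx": 0, "dy": 0, "dz": 0, "rx": 0, "ry": 0, "rz": 0.08, "claw": 1}

```text
time_s: 11.05
ee_pos: [0.4807, 0.1723, 0.0459]
eef_rot: [3.14, -0.001, 1.427]
force: [0.7, 2.7, 5.2]
grip_width: 0.0345
grip_force: 25.0
```

Call:
step_arm:
  plan:
    - {"dx": 0, "dy": 0, "dz": 0, "rx": 0, "ry": 0, "rz": 0.08, "claw": 1}
    - {"dx": 0, "dy": 0, "dz": 0, "rx": 0, "ry": 0, "rz": 0.08, "claw": 1}
    - {"dx": 0, "dy": 0, "dz": 0, "rx": 0, "ry": 0, "rz": 0.08, "claw": 1}
    - {"dx": 0, "dy": 0, "dz": 0, "rx": 0, "ry": 0, "rz": 0.08, "claw": 1}
    - {"dx": 0, "dy": 0, "dz": 0, "rx": 0, "ry": 0, "rz": 0.05, "claw": 1}
    - {"dx": 0, "dy": 0, "dz": 0, "rx": 0, "ry": 0, "rz": 0, "claw": 1}

```text
time_s: 11.65
ee_pos: [0.4808, 0.1723, 0.0459]
eef_rot: [3.141, -0.002, 0.849]
force: [1.3, 2.3, 4.7]
grip_width: 0.0349
grip_force: 25.0
```

```bash
python3 - <<'E'
from h import *
np.set_printoptions(precision=4,suppress=True)
o=telemetry.get_obs(); print(o['force'],o['moment'],o['eef_rot'],o['qpos'])
dial(viewer.camera('wrist'),o,tag='d2'); 
E
```

```text
[1.2657 2.2852 4.7472] [ 0.3988 -0.2865 -0.0789] [ 3.1408 -0.0017  0.8492] [0.2723 0.39   1.7762 0.0003 0.9736 0.9937]
dial c [0.4495 0.0939] r 0.024400651931762697 mark deg nan pointer deg 44.303815946652556 to go deg nan 0h.py:37: RuntimeWarning: Mean of empty slice.
  a_m=np.arctan2(dy[red].mean(),dx[red].mean())
  ret = ret.dtype.type(ret / rcount)
```

Call:
step_arm:
  plan:
    - {"dx": 0, "dy": 0, "dz": 0, "rx": 0, "ry": 0, "rz": 0, "claw": 0.4}
    - {"dx": 0, "dy": 0, "dz": 0, "rx": 0, "ry": 0, "rz": 0, "claw": 0.4}
    - {"dx": 0, "dy": 0, "dz": 0, "rx": 0, "ry": 0, "rz": 0, "claw": 0.4}
    - {"dx": 0, "dy": 0, "dz": -0.3, "rx": 0, "ry": 0, "rz": 0, "claw": 0.4}
    - {"dx": 0, "dy": 0, "dz": -0.4, "rx": 0, "ry": 0, "rz": 0, "claw": 0.4}
    - {"dx": 0, "dy": 0, "dz": -0.4, "rx": 0, "ry": 0, "rz": 0, "claw": 0.4}
    - {"dx": 0, "dy": 0, "dz": -0.4, "rx": 0, "ry": 0, "rz": 0, "claw": 0.4}
    - {"dx": 0, "dy": 0, "dz": 0, "rx": 0, "ry": 0, "rz": 0, "claw": 0.4}

```text
time_s: 12.5
ee_pos: [0.4818, 0.1725, 0.2003]
eef_rot: [3.137, -0.007, 0.851]
force: [0.8, 0.5, 0.1]
grip_width: 0.0564
grip_force: 0.0
```

```bash
python3 - <<'E'
from h import *
np.set_printoptions(precision=4,suppress=True)
o=telemetry.get_obs(); print(o['force'],o['ee_pos'],o['eef_rot'])
for n in ['wrist','top']:
    p=viewer.camera(n); r=viewer.recognise('knob',p); print(n,r[:1])
    try: dial(p,o if n=='wrist' else None,near=(.48,.09),tag='d3'+n)
    except Exception as e: print(e)
E
```

```text
[0.8321 0.4741 0.1468] [0.4818 0.1725 0.2003] [ 3.1372 -0.0066  0.8513]
wrist [{'rect': [299.9, 207.2, 340.1, 255.1], 'score': 0.68}]
dial c [0.4801 0.0843] r 0.040184131622314455 mark deg 6.805891940470927 pointer deg -115.01797330733987 to go deg 121.8238652478108 837
top []
dial c [0.4864 0.0722] r 0.028481653213500976 mark deg nan pointer deg 92.99919019339346 to go deg nan 0h.py:37: RuntimeWarning: Mean of empty slice.
  a_m=np.arctan2(dy[red].mean(),dx[red].mean())
  ret = ret.dtype.type(ret / rcount)
```

View pics/d3wrist.png

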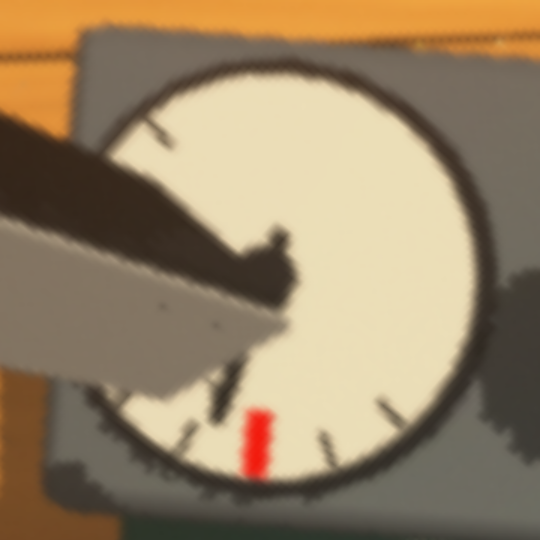

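The pointer tip is at (218,420) in the rectified view and the red line at (257,445), so about 15.5° is left (some slip). Regripping for the remainder.

Call:
step_arm:
  plan:
    - {"dx": 0, "dy": 0, "dz": 0.4, "rx": 0, "ry": 0, "rz": 0, "claw": 0.4}
    - {"dx": 0, "dy": 0, "dz": 0.4, "rx": 0, "ry": 0, "rz": 0, "claw": 0.4}
    - {"dx": 0, "dy": 0, "dz": 0.3, "rx": 0, "ry": 0, "rz": 0, "claw": 0.4}
    - {"dx": 0, "dy": 0, "dz": 0.25, "rx": 0, "ry": 0, "rz": 0, "claw": 0.4}
    - {"dx": 0, "dy": 0, "dz": 0.18, "rx": 0, "ry": 0, "rz": 0, "claw": 0.4}
    - {"dx": 0, "dy": 0, "dz": 0, "rx": 0, "ry": 0, "rz": 0, "claw": 1}
    - {"dx": 0, "dy": 0, "dz": 0, "rx": 0, "ry": 0, "rz": 0, "claw": 1}
    - {"dx": 0, "dy": 0, "dz": 0, "rx": 0, "ry": 0, "rz": 0, "claw": 1}
    - {"dx": 0, "dy": 0, "dz": 0, "rx": 0, "ry": 0, "rz": 0, "claw": 1}
    - {"dx": 0, "dy": 0, "dz": 0, "rx": 0, "ry": 0, "rz": 0, "claw": 1}
  grip_force: 40

```text
time_s: 13.7
ee_pos: [0.4806, 0.1721, 0.043]
eef_rot: [3.141, -0.001, 0.851]
force: [0.6, -1.1, 3.0]
grip_width: 0.0344
grip_force: 40.0
```

Call:
step_arm:
  plan:
    - {"dx": 0, "dy": 0, "dz": 0, "rx": 0, "ry": 0, "rz": 0.06, "claw": 1}
    - {"dx": 0, "dy": 0, "dz": 0, "rx": 0, "ry": 0, "rz": 0.06, "claw": 1}
    - {"dx": 0, "dy": 0, "dz": 0, "rx": 0, "ry": 0, "rz": 0.06, "claw": 1}
    - {"dx": 0, "dy": 0, "dz": 0, "rx": 0, "ry": 0, "rz": 0, "claw": 1}
    - {"dx": 0, "dy": 0, "dz": 0, "rx": 0, "ry": 0, "rz": 0, "claw": 1}

```text
time_s: 14.2
ee_pos: [0.4805, 0.1721, 0.0429]
eef_rot: [3.141, -0.001, 0.571]
force: [-0.5, -0.8, 6.2]
grip_width: 0.0345
grip_force: 40.0
```

Call:
step_arm:
  plan:
    - {"dx": 0, "dy": 0, "dz": 0, "rx": 0, "ry": 0, "rz": 0, "claw": 0.4}
    - {"dx": 0, "dy": 0, "dz": 0, "rx": 0, "ry": 0, "rz": 0, "claw": 0.4}
    - {"dx": 0, "dy": 0, "dz": 0, "rx": 0, "ry": 0, "rz": 0, "claw": 0.4}
    - {"dx": 0, "dy": 0, "dz": -0.3, "rx": 0, "ry": 0, "rz": 0, "claw": 0.4}
    - {"dx": 0, "dy": 0, "dz": -0.4, "rx": 0, "ry": 0, "rz": 0, "claw": 0.4}
    - {"dx": 0, "dy": 0, "dz": -0.5, "rx": 0, "ry": 0, "rz": 0, "claw": 0.4}
    - {"dx": 0, "dy": 0, "dz": -0.5, "rx": 0, "ry": 0, "rz": 0, "claw": 0.4}
    - {"dx": 0, "dy": 0, "dz": -0.5, "rx": 0, "ry": 0, "rz": 0, "claw": 0.3}
    - {"dx": 0, "dy": 0, "dz": -0.3, "rx": 0, "ry": 0, "rz": 0, "claw": 0.2}
    - {"dx": 0, "dy": 0, "dz": 0, "rx": 0, "ry": 0, "rz": 0, "claw": 0.2}

```text
time_s: 15.2
ee_pos: [0.4811, 0.1723, 0.2965]
eef_rot: [3.14, -0.007, 0.569]
force: [0.1, -0.4, -0.6]
grip_width: 0.0743
grip_force: 0.0
```

```bash
python3 - <<'E'
from h import *
np.set_printoptions(precision=4,suppress=True)
o=telemetry.get_obs(); print(o['force'],o['ee_pos'],o['eef_rot'],o['qpos'])
p=viewer.camera('wrist')
dial(p,o,near=(.48,.09),tag='d4')
cv2.imwrite('pics/d4m.png',np.hstack([cv2.resize(p['img'][...,::-1],(427,320)),cv2.resize(cv2.imread('pics/d4.png'),(320,320))]))
E
```

```text
[ 0.0591 -0.4195 -0.5948] [0.4811 0.1723 0.2965] [ 3.1396 -0.0066  0.5688] [0.2722 0.1481 1.4687 0.     1.5179 1.2743]
dial c [0.4809 0.0898] r 0.034365844726562504 mark deg -4.5734827100396185 pointer deg -4.796693618822972 to go deg 0.22321090878335295 763
```

View pics/d4m.png

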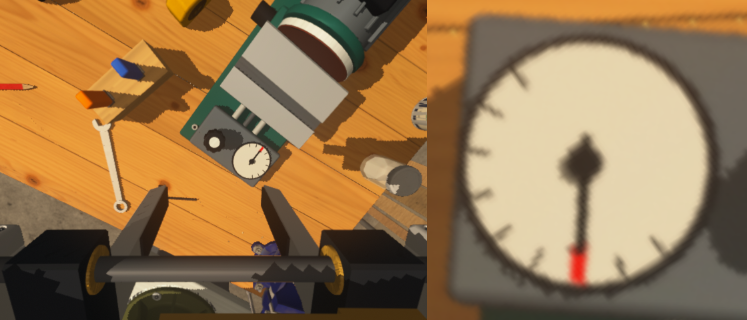

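The right half shows the pointer on the red mark (0.2° off), so the knob is done. Moving to the stand with yaw ≈ 2.80.

Call:
step_arm:
  plan:
    - {"dx": 0.14, "dy": -0.44, "dz": 0, "rx": 0, "ry": 0, "rz": 0, "claw": 0.2}
    - {"dx": 0.14, "dy": -0.44, "dz": 0, "rx": 0, "ry": 0, "rz": 0, "claw": 0.2}
    - {"dx": 0.14, "dy": -0.44, "dz": 0, "rx": 0, "ry": 0, "rz": 0, "claw": 0.2}
    - {"dx": 0.14, "dy": -0.43, "dz": 0, "rx": 0, "ry": 0, "rz": 0, "claw": 0.2}
    - {"dx": 0, "dy": 0, "dz": 0, "rx": 0, "ry": 0, "rz": -0.095, "claw": 0.2}
    - {"dx": 0, "dy": 0, "dz": 0, "rx": 0, "ry": 0, "rz": -0.095, "claw": 0.2}
    - {"dx": 0, "dy": 0, "dz": 0, "rx": 0, "ry": 0, "rz": -0.095, "claw": 0.2}
    - {"dx": 0, "dy": 0, "dz": 0, "rx": 0, "ry": 0, "rz": -0.095, "claw": 0.2}
    - {"dx": 0, "dy": 0, "dz": 0, "rx": 0, "ry": 0, "rz": -0.095, "claw": 0.2}
    - {"dx": 0, "dy": 0, "dz": 0, "rx": 0, "ry": 0, "rz": -0.095, "claw": 0.2}

```text
time_s: 16.25
ee_pos: [0.4328, 0.3494, 0.2903]
eef_rot: [-3.139, 0.002, 1.47]
force: [0.0, 0.8, -0.9]
grip_width: 0.0753
grip_force: 0.0
```

Call:
step_arm:
  plan:
    - {"dx": 0, "dy": 0, "dz": 0, "rx": 0, "ry": 0, "rz": -0.095, "claw": 0.2}
    - {"dx": 0, "dy": 0, "dz": 0, "rx": 0, "ry": 0, "rz": -0.095, "claw": 0.2}
    - {"dx": 0, "dy": 0, "dz": 0, "rx": 0, "ry": 0, "rz": -0.095, "claw": 0.2}
    - {"dx": 0, "dy": 0, "dz": 0, "rx": 0, "ry": 0, "rz": -0.095, "claw": 0.2}
    - {"dx": 0, "dy": 0, "dz": 0, "rx": 0, "ry": 0, "rz": -0.095, "claw": 0.2}
    - {"dx": 0, "dy": 0, "dz": 0, "rx": 0, "ry": 0, "rz": -0.095, "claw": 0.2}
    - {"dx": 0, "dy": 0, "dz": 0, "rx": 0, "ry": 0, "rz": -0.095, "claw": 0.2}
    - {"dx": 0, "dy": 0, "dz": 0, "rx": 0, "ry": 0, "rz": -0.095, "claw": 0.2}
    - {"dx": 0, "dy": 0, "dz": 0, "rx": 0, "ry": 0, "rz": -0.095, "claw": 0.2}
    - {"dx": 0, "dy": 0, "dz": 0, "rx": 0, "ry": 0, "rz": 0, "claw": 0.2}

```text
time_s: 17.25
ee_pos: [0.4329, 0.3494, 0.2905]
eef_rot: [-3.139, -0.002, 2.809]
force: [0.1, -0.3, -0.1]
grip_width: 0.0752
grip_force: 0.0
```

```bash
cat > g.py <<'E'
from h import *
np.set_printoptions(precision=4,suppress=True)
def rect(P):
    c,s,a=cv2.minAreaRect(P[:,:2].astype(np.float32)*1000); return len(P),np.array(c)/1000,np.array(s),a
def gauges(p,o):
    X=cloud(p,o); h=cv2.cvtColor(p['img'],cv2.COLOR_RGB2HSV); z=X[...,2]
    near=(np.hypot(X[...,0]-.47,X[...,1]-.345)<.11)
    for n,lo,hi in (('orange',4,14),('blue',100,125)):
        m=(h[...,0]>=lo)&(h[...,0]<=hi)&(h[...,1]>150)&near&(z>.134)&(z<.15)
        if m.sum()>5: print(n,'top',rect(X[m]),X[m].mean(0))
    m=(abs(z-.066)<.003)&near
    print('stand',rect(X[m]))
    return X
E
python3 - <<'E'
from g import *
o=telemetry.get_obs(); print(o['ee_pos'],o['eef_rot'],o['qpos'])
p=viewer.camera('wrist'); gauges(p,o); save('g1',p['img']); np.savez('g1.npz',X=cloud(p,o),img=p['img'])
E
```

```text
[0.4329 0.3494 0.2905] [-3.1395 -0.0016  2.8093] [ 0.6133  0.2628  1.3452  0.      1.5363 -0.6252]
orange top (377, array([0.4423, 0.3613]), array([23.388 , 14.0041]), 70.84428405761719) [0.4417 0.3611 0.1407]
blue top (239, array([0.5058, 0.339 ]), array([20.4322, 11.8052]), 71.0699691772461) [0.5052 0.3392 0.1411]
stand (4218, array([0.4791, 0.3483]), array([ 59.955 , 139.9099]), 70.38250732421875)
```

View pics/g1.png

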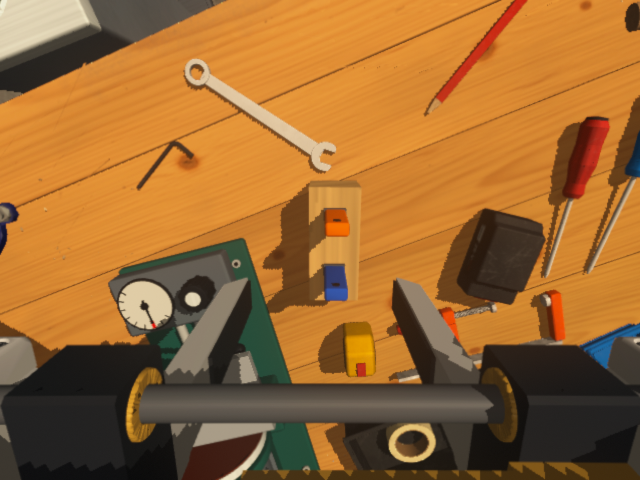

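The handles sit 5–6 mm off-centre in the stand, towards the robot. That puts the flat-back normal at (0.94,-0.34), yaw ≈ -19.4°. The orange handle centre is at (0.442,0.361). Descending to grip.

Call:
step_arm:
  plan:
    - {"dx": -0.045, "dy": 0.14, "dz": 0, "rx": 0, "ry": 0, "rz": 0, "claw": 0.45}
    - {"dx": 0, "dy": 0, "dz": 0.4, "rx": 0, "ry": 0, "rz": 0, "claw": 0.45}
    - {"dx": 0, "dy": 0, "dz": 0.4, "rx": 0, "ry": 0, "rz": 0, "claw": 0.45}
    - {"dx": 0, "dy": 0, "dz": 0.4, "rx": 0, "ry": 0, "rz": 0, "claw": 0.45}
    - {"dx": 0, "dy": 0, "dz": 0.4, "rx": 0, "ry": 0, "rz": 0, "claw": 0.45}
    - {"dx": 0, "dy": 0, "dz": 0.3, "rx": 0, "ry": 0, "rz": 0, "claw": 0.45}
    - {"dx": 0, "dy": 0, "dz": 0.18, "rx": 0, "ry": 0, "rz": 0, "claw": 0.45}
    - {"dx": 0, "dy": 0, "dz": 0, "rx": 0, "ry": 0, "rz": 0, "claw": 0.45}

```text
time_s: 18.1
ee_pos: [0.4406, 0.3604, 0.0811]
eef_rot: [-3.137, -0.003, 2.802]
force: [-1.3, 0.5, 0.1]
grip_width: 0.0517
grip_force: 0.0
```

Call:
step_arm:
  plan:
    - {"dx": 0, "dy": 0, "dz": 0, "rx": 0, "ry": 0, "rz": 0, "claw": 1}
    - {"dx": 0, "dy": 0, "dz": 0, "rx": 0, "ry": 0, "rz": 0, "claw": 1}
    - {"dx": 0, "dy": 0, "dz": 0, "rx": 0, "ry": 0, "rz": 0, "claw": 1}
    - {"dx": 0, "dy": 0, "dz": 0, "rx": 0, "ry": 0, "rz": 0, "claw": 1}
    - {"dx": 0, "dy": 0, "dz": 0, "rx": 0, "ry": 0, "rz": 0, "claw": 1}
    - {"dx": 0, "dy": 0, "dz": 0, "rx": 0, "ry": 0, "rz": 0, "claw": 1}
  grip_force: 40

```text
time_s: 18.7
ee_pos: [0.4423, 0.3616, 0.0851]
eef_rot: [3.141, 0.001, 2.806]
force: [-0.9, -0.2, 6.6]
grip_width: 0.0239
grip_force: 40.0
```

Call:
step_arm:
  plan:
    - {"dx": 0, "dy": 0, "dz": -0.2, "rx": 0, "ry": 0, "rz": 0, "claw": 1}
    - {"dx": 0, "dy": 0, "dz": -0.3, "rx": 0, "ry": 0, "rz": 0, "claw": 1}
    - {"dx": 0, "dy": 0, "dz": -0.4, "rx": 0, "ry": 0, "rz": 0, "claw": 1}
    - {"dx": 0, "dy": 0, "dz": -0.4, "rx": 0, "ry": 0, "rz": 0, "claw": 1}
    - {"dx": 0, "dy": 0, "dz": -0.4, "rx": 0, "ry": 0, "rz": 0, "claw": 1}
    - {"dx": 0, "dy": 0, "dz": -0.3, "rx": 0, "ry": 0, "rz": 0, "claw": 1}
    - {"dx": 0, "dy": 0, "dz": 0, "rx": 0, "ry": 0, "rz": 0, "claw": 1}

```text
time_s: 19.4
ee_pos: [0.4428, 0.362, 0.2887]
eef_rot: [3.136, 0.004, 2.806]
force: [-0.3, -0.4, -0.8]
grip_width: 0.0241
grip_force: 40.0
```

```bash
cat > d.py <<'E'
from g import *
def disc(X,img,vis=True):
    h=cv2.cvtColor(img,cv2.COLOR_RGB2HSV); z=X[...,2]
    a=np.radians(-4.75); ex=np.array([np.cos(a),np.sin(a)]); ey=np.array([-ex[1],ex[0]])
    s=X[...,:2]@ex; l=X[...,:2]@ey
    # reference: s,l in axes turned by yaw
    m=(z>.118)&(z<.158)&(X[...,0]>.6)&(X[...,0]<.71)&(abs(X[...,1]-.125)<.075)&(h[...,2]<140)&(h[...,1]>90)&((h[...,0]<12)|(h[...,0]>170))
    P=X[m]; print('disc n',len(P))
    if len(P)>20:
        q=np.median(P@np.r_[ex,0]); print('  face s med',q,'pcts',np.percentile(s[m],[10,50,90]),'l',np.percentile(l[m],[2,50,98]))
        k=abs(s[m]-q)<.006; f=np.polyfit(l[m][k],s[m][k],1); print('  yaw resid deg',-np.degrees(np.arctan(f[0])))
    t=(abs(z-.110)<.004)&(X[...,0]>.5)&(X[...,0]<.69)&(abs(X[...,1]-.13)<.09)&(h[...,1]<60)&(h[...,2]>90)
    if t.sum()>50: print('table n',t.sum(),rect(X[t]),'z',np.median(z[t]),'s',np.percentile(s[t],[.5,50,99,99.8]),'l',np.percentile(l[t],[.5,99.5]))
E
python3 - <<'E'
from d import *
o=telemetry.get_obs(); print(o['ee_pos'],o['eef_rot'],o['grip_width'],o['force'])
for f in ['w1','g1']:
    d=np.load(f+'.npz'); print(f); disc(d['X'],d['img'])
for n in ['scene','top']:
    p=viewer.camera(n); print(n); disc(cloud(p),p['img'])
E
```

```text
[0.4428 0.362  0.2887] [3.136  0.0039 2.8062] 0.024074064447333916 [-0.3257 -0.4372 -0.7886]
w1
disc n 527
  face s med 0.6545313944985859 pcts [0.6538 0.6545 0.6553] l [0.1336 0.2    0.234 ]
  yaw resid deg 0.10341988309468099
table n 9458 (9458, array([0.6152, 0.129 ]), array([159.5585, 136.4941]), 85.1457748413086) z 0.10942009785807458 s [0.5348 0.594  0.6411 0.6428] l [0.101  0.2574]
g1
disc n 1530
  face s med 0.654448609639167 pcts [0.6536 0.6544 0.6553] l [0.1525 0.1908 0.2314]
  yaw resid deg -0.4022913291797115
table n 1480 (1480, array([0.6349, 0.1796]), array([ 81.2277, 150.7968]), 42.47825241088867) z 0.10951577235886215 s [0.5403 0.6334 0.66   0.6654] l [0.1574 0.2596]
scene
disc n 312
  face s med 0.6555449173553158 pcts [0.6536 0.6555 0.6571] l [0.1454 0.1873 0.2325]
  yaw resid deg 0.40155261156590066
table n 470 (470, array([0.6258, 0.1339]), array([160.6836, 117.2776]), 89.77281188964844) z 0.11025159645654203 s [0.5536 0.624  0.6631 0.6651] l [0.1466 0.2613]
top
disc n 371
  face s med 0.6522959509979569 pcts [0.6515 0.6523 0.6531] l [0.1295 0.179  0.228 ]
  yaw resid deg 0.10982710389926112
table n 3492 (3492, array([0.6167, 0.1282]), array([159.6683, 131.4893]), 85.31321716308594) z 0.10955571368412459 s [0.5393 0.6015 0.6466 0.6483] l [0.1013 0.2571]
```

Call:
step_arm:
  plan:
    - {"dx": -0.36, "dy": -0.23, "dz": 0, "rx": 0, "ry": 0, "rz": 0, "claw": 1}
    - {"dx": -0.36, "dy": -0.23, "dz": 0, "rx": 0, "ry": 0, "rz": 0, "claw": 1}
    - {"dx": -0.36, "dy": -0.23, "dz": 0, "rx": 0, "ry": 0, "rz": 0, "claw": 1}
    - {"dx": -0.36, "dy": -0.23, "dz": 0, "rx": 0, "ry": 0, "rz": 0, "claw": 1}
    - {"dx": -0.36, "dy": -0.23, "dz": 0, "rx": 0, "ry": 0, "rz": 0, "claw": 1}
    - {"dx": -0.36, "dy": -0.23, "dz": 0, "rx": 0, "ry": 0, "rz": 0, "claw": 1}
    - {"dx": -0.36, "dy": -0.22, "dz": 0, "rx": 0, "ry": 0, "rz": 0, "claw": 1}
    - {"dx": 0, "dy": 0, "dz": 0, "rx": 0, "ry": 0, "rz": -0.08, "claw": 1}
    - {"dx": 0, "dy": 0, "dz": 0, "rx": 0, "ry": 0, "rz": -0.08, "claw": 1}
    - {"dx": 0, "dy": 0, "dz": 0, "rx": 0, "ry": 0, "rz": 0, "claw": 1}

```text
time_s: 20.5
ee_pos: [0.6271, 0.1271, 0.2823]
eef_rot: [-3.141, -0.003, 3.059]
force: [0.5, 0.0, -0.2]
grip_width: 0.0236
grip_force: 40.0
```

```bash
python3 - <<'E'
from d import *
o=telemetry.get_obs(); print(o['time_s'],o['ee_pos'],o['eef_rot'],o['qpos'],o['grip_width'],o['force'])
Rt=Ro.from_euler('xyz',o['eef_rot']).as_matrix()
for n in ['wrist','scene','top']:
    p=viewer.camera(n); X=cloud(p,o); print(n); disc(X,p['img'])
    h=cv2.cvtColor(p['img'],cv2.COLOR_RGB2HSV)
    L=(X-o['ee_pos'])@Rt
    m=(h[...,0]>=4)&(h[...,0]<=14)&(h[...,1]>170)&(np.abs(L[...,:2]).max(2)<.03)
    if m.sum()>5: print('orange in tool',m.sum(),np.percentile(L[m],[2,50,98],axis=0))
    m2=(np.abs(L[...,:2]).max(2)<.03)&(L[...,2]>.02)&(L[...,2]<.12)&~m
    if m2.sum()>5: print('steel in tool',m2.sum(),np.percentile(L[m2],[2,50,98],axis=0))
    if n!='top': save('h'+n,p['img'])
a=cv2.imread('pics/hwrist.png'); b=cv2.imread('pics/hscene.png')[140:300,180:340]
cv2.imwrite('pics/h1.png',np.hstack([cv2.resize(a,(480,360)),cv2.resize(b,(320,360),interpolation=cv2.INTER_CUBIC)]))
E
```

```text
20.5 [0.6271 0.1271 0.2823] [-3.141  -0.0029  3.0591] [ 0.1426  0.4687  1.0879  0.0001  1.5879 -1.3457] 0.023595949394004636 [ 0.4537  0.0411 -0.1577]
wrist
disc n 776
  face s med 0.6548007116340883 pcts [0.6544 0.6548 0.6552] l [0.1269 0.1926 0.2317]
  yaw resid deg 0.17473384429878186
table n 14271 (14271, array([0.6189, 0.1286]), array([159.4883, 129.6689]), 85.20282745361328) z 0.10943724757065265 s [0.5414 0.5999 0.6484 0.6501] l [0.1008 0.2578]
orange in tool 3836 [[-0.0057 -0.0119 -0.0571]
 [ 0.0064 -0.0001 -0.0437]
 [ 0.0072  0.0109  0.0083]]
steel in tool 189 [[-0.0071 -0.0071  0.0515]
 [-0.0054 -0.0008  0.0646]
 [-0.0038  0.0062  0.0815]]
scene
disc n 352
  face s med 0.6553517189731124 pcts [0.6534 0.6554 0.6571] l [0.1299 0.182  0.2317]
  yaw resid deg 0.16334694022352994
table n 1368 (1368, array([0.6152, 0.1292]), array([164.9106, 129.2561]), 85.10337829589844) z 0.11039113573211856 s [0.5398 0.5986 0.6482 0.6643] l [0.0997 0.2606]
orange in tool 211 [[-0.0058 -0.0119 -0.0578]
 [ 0.0053  0.0016 -0.0162]
 [ 0.0085  0.0127  0.0111]]
steel in tool 115 [[-0.0101 -0.0063  0.0237]
 [-0.0055  0.0036  0.0492]
 [-0.0013  0.0084  0.0804]]
top
disc n 0
```

View pics/h1.png

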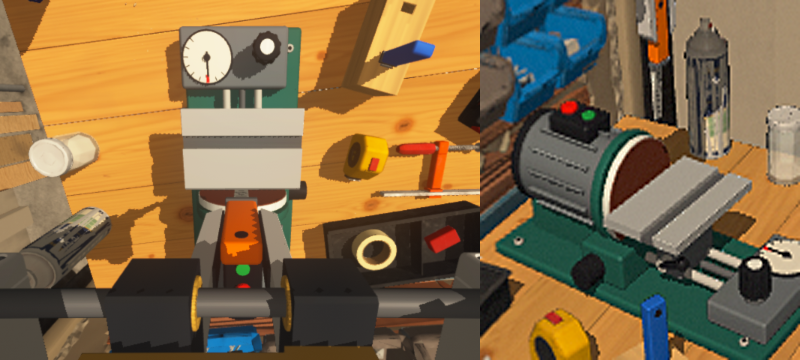

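The held gauge has its bevel towards the robot and its flat back towards the disc. Back plane at tool x=-8.8 mm, tip at tool z=+82.5 mm, 31.5 mm from the disc face. Approaching it above the gap.

Call:
step_arm:
  plan:
    - {"dx": -0.15, "dy": 0, "dz": 0.3, "rx": 0, "ry": 0, "rz": 0, "claw": 1}
    - {"dx": -0.1, "dy": 0, "dz": 0.3, "rx": 0, "ry": 0, "rz": 0, "claw": 1}
    - {"dx": -0.04, "dy": 0, "dz": 0.06, "rx": 0, "ry": 0, "rz": 0, "claw": 1}
    - {"dx": 0, "dy": 0, "dz": 0, "rx": 0, "ry": 0, "rz": 0, "claw": 1}
    - {"dx": 0, "dy": 0, "dz": 0, "rx": 0, "ry": 0, "rz": 0, "claw": 1}

```text
time_s: 21.15
ee_pos: [0.6564, 0.1252, 0.2199]
eef_rot: [3.141, 0.002, 3.057]
force: [0.0, -0.3, -1.0]
grip_width: 0.0235
grip_force: 40.0
```

Call:
step_arm:
  plan:
    - {"dx": -0.01, "dy": 0, "dz": 0, "rx": 0, "ry": 0, "rz": 0, "claw": 1}
    - {"dx": 0, "dy": 0, "dz": 0, "rx": 0, "ry": 0, "rz": 0, "claw": 1}
    - {"dx": 0, "dy": 0, "dz": 0, "rx": 0, "ry": 0, "rz": 0, "claw": 1}

```text
time_s: 21.45
ee_pos: [0.6573, 0.1249, 0.219]
eef_rot: [3.141, 0.001, 3.058]
force: [-0.3, -0.7, -0.5]
grip_width: 0.0242
grip_force: 40.0
```

Call:
step_arm:
  plan:
    - {"dx": -0.01, "dy": 0, "dz": 0, "rx": 0, "ry": 0, "rz": 0, "claw": 1}
    - {"dx": 0, "dy": 0, "dz": 0, "rx": 0, "ry": 0, "rz": 0, "claw": 1}
    - {"dx": 0, "dy": 0, "dz": 0, "rx": 0, "ry": 0, "rz": 0, "claw": 1}

```text
time_s: 21.75
ee_pos: [0.6582, 0.1248, 0.2183]
eef_rot: [3.142, -0.0, 3.058]
force: [-0.8, -0.8, -0.3]
grip_width: 0.0237
grip_force: 40.0
```

Call:
step_arm:
  plan:
    - {"dx": -0.006, "dy": 0, "dz": 0, "rx": 0, "ry": 0, "rz": 0, "claw": 1}
    - {"dx": 0, "dy": 0, "dz": 0, "rx": 0, "ry": 0, "rz": 0, "claw": 1}
    - {"dx": 0, "dy": 0, "dz": 0, "rx": 0, "ry": 0, "rz": 0, "claw": 1}

```text
time_s: 22.05
ee_pos: [0.6585, 0.1248, 0.2183]
eef_rot: [-3.142, -0.001, 3.058]
force: [-5.8, 0.1, 2.1]
grip_width: 0.0239
grip_force: 40.0
```

Call:
step_arm:
  plan:
    - {"dx": -0.006, "dy": 0, "dz": 0, "rx": 0, "ry": 0, "rz": 0, "claw": 1}
    - {"dx": 0, "dy": 0, "dz": 0, "rx": 0, "ry": 0, "rz": 0, "claw": 1}
    - {"dx": 0, "dy": 0, "dz": 0, "rx": 0, "ry": 0, "rz": 0, "claw": 1}

```text
time_s: 22.35
ee_pos: [0.6589, 0.1247, 0.2182]
eef_rot: [-3.141, -0.002, 3.058]
force: [-6.5, 0.3, 2.5]
grip_width: 0.0238
grip_force: 40.0
```

Contact with the disc at about x=0.6584. Backing off 1 mm and going down.

Call:
step_arm:
  plan:
    - {"dx": 0.013, "dy": 0, "dz": 0, "rx": 0, "ry": 0, "rz": 0, "claw": 1}
    - {"dx": 0, "dy": 0, "dz": 0, "rx": 0, "ry": 0, "rz": 0, "claw": 1}
    - {"dx": 0, "dy": 0, "dz": 0.08, "rx": 0, "ry": 0, "rz": 0, "claw": 1}
    - {"dx": 0, "dy": 0, "dz": 0.08, "rx": 0, "ry": 0, "rz": 0, "claw": 1}
    - {"dx": 0, "dy": 0, "dz": 0.06, "rx": 0, "ry": 0, "rz": 0, "claw": 1}
    - {"dx": 0, "dy": 0, "dz": 0.04, "rx": 0, "ry": 0, "rz": 0, "claw": 1}
    - {"dx": 0, "dy": 0, "dz": 0, "rx": 0, "ry": 0, "rz": 0, "claw": 1}

```text
time_s: 23.05
ee_pos: [0.658, 0.1247, 0.1913]
eef_rot: [-3.141, -0.001, 3.058]
force: [-0.2, -0.1, -1.0]
grip_width: 0.0238
grip_force: 40.0
```

Call:
step_arm:
  plan:
    - {"dx": 0, "dy": 0, "dz": 0.04, "rx": 0, "ry": 0, "rz": 0, "claw": 1}
    - {"dx": 0, "dy": 0, "dz": 0.04, "rx": 0, "ry": 0, "rz": 0, "claw": 1}
    - {"dx": 0, "dy": 0, "dz": 0, "rx": 0, "ry": 0, "rz": 0, "claw": 1}

```text
time_s: 23.35
ee_pos: [0.658, 0.1248, 0.1836]
eef_rot: [-3.141, -0.001, 3.058]
force: [0.8, 0.8, -0.2]
grip_width: 0.0238
grip_force: 40.0
```

Call:
step_arm:
  plan:
    - {"dx": 0, "dy": 0, "dz": 0.04, "rx": 0, "ry": 0, "rz": 0, "claw": 1}
    - {"dx": 0, "dy": 0, "dz": 0.04, "rx": 0, "ry": 0, "rz": 0, "claw": 1}
    - {"dx": 0, "dy": 0, "dz": 0, "rx": 0, "ry": 0, "rz": 0, "claw": 1}
    - {"dx": 0, "dy": 0, "dz": 0, "rx": 0, "ry": 0, "rz": 0, "claw": 1}

```text
time_s: 23.75
ee_pos: [0.6582, 0.1248, 0.1762]
eef_rot: [-3.142, -0.0, 3.058]
force: [0.2, -0.1, -0.2]
grip_width: 0.0237
grip_force: 40.0
```

Call:
step_arm:
  plan:
    - {"dx": 0, "dy": 0, "dz": 0.02, "rx": 0, "ry": 0, "rz": 0, "claw": 1}
    - {"dx": 0, "dy": 0, "dz": 0, "rx": 0, "ry": 0, "rz": 0, "claw": 1}
    - {"dx": 0, "dy": 0, "dz": 0, "rx": 0, "ry": 0, "rz": 0, "claw": 1}

```text
time_s: 24.05
ee_pos: [0.6581, 0.1248, 0.1743]
eef_rot: [-3.142, -0.0, 3.058]
force: [0.8, 0.1, 0.4]
grip_width: 0.0235
grip_force: 40.0
```

Call:
step_arm:
  plan:
    - {"dx": 0, "dy": 0, "dz": 0.02, "rx": 0, "ry": 0, "rz": 0, "claw": 1}
    - {"dx": 0, "dy": 0, "dz": 0, "rx": 0, "ry": 0, "rz": 0, "claw": 1}
    - {"dx": 0, "dy": 0, "dz": 0, "rx": 0, "ry": 0, "rz": 0, "claw": 1}

```text
time_s: 24.35
ee_pos: [0.6582, 0.1248, 0.1722]
eef_rot: [3.142, 0.0, 3.058]
force: [1.0, -0.1, -0.4]
grip_width: 0.0238
grip_force: 40.0
```

Call:
step_arm:
  plan:
    - {"dx": 0, "dy": 0, "dz": 0.01, "rx": 0, "ry": 0, "rz": 0, "claw": 1}
    - {"dx": 0, "dy": 0, "dz": 0, "rx": 0, "ry": 0, "rz": 0, "claw": 1}
    - {"dx": 0, "dy": 0, "dz": 0, "rx": 0, "ry": 0, "rz": 0, "claw": 1}

```text
time_s: 24.65
ee_pos: [0.6582, 0.1248, 0.1712]
eef_rot: [3.142, 0.0, 3.058]
force: [1.2, 0.8, -1.0]
grip_width: 0.0238
grip_force: 40.0
```

Call:
step_arm:
  plan:
    - {"dx": 0, "dy": 0, "dz": 0.01, "rx": 0, "ry": 0, "rz": 0, "claw": 1}
    - {"dx": 0, "dy": 0, "dz": 0, "rx": 0, "ry": 0, "rz": 0, "claw": 1}
    - {"dx": 0, "dy": 0, "dz": 0, "rx": 0, "ry": 0, "rz": 0, "claw": 1}

```text
time_s: 24.95
ee_pos: [0.6582, 0.1248, 0.1703]
eef_rot: [3.142, 0.0, 3.058]
force: [2.6, -0.1, -0.9]
grip_width: 0.0235
grip_force: 40.0
```

Only the bevel is touching the table edge (Fx>0). Easing towards the disc, then further down.

Call:
step_arm:
  plan:
    - {"dx": -0.004, "dy": 0, "dz": 0.01, "rx": 0, "ry": 0, "rz": 0, "claw": 1}
    - {"dx": 0, "dy": 0, "dz": 0, "rx": 0, "ry": 0, "rz": 0, "claw": 1}
    - {"dx": 0, "dy": 0, "dz": 0, "rx": 0, "ry": 0, "rz": 0, "claw": 1}

```text
time_s: 25.25
ee_pos: [0.6584, 0.1248, 0.1696]
eef_rot: [3.142, -0.0, 3.058]
force: [-3.7, 0.0, 5.6]
grip_width: 0.0238
grip_force: 40.0
```

Call:
step_arm:
  plan:
    - {"dx": 0, "dy": 0, "dz": 0.01, "rx": 0, "ry": 0, "rz": 0, "claw": 1}
    - {"dx": 0, "dy": 0, "dz": 0, "rx": 0, "ry": 0, "rz": 0, "claw": 1}
    - {"dx": 0, "dy": 0, "dz": 0, "rx": 0, "ry": 0, "rz": 0, "claw": 1}

```text
time_s: 25.55
ee_pos: [0.6584, 0.1249, 0.169]
eef_rot: [3.141, 0.0, 3.058]
force: [-5.7, -0.6, 7.4]
grip_width: 0.0236
grip_force: 40.0
```

Call:
step_arm:
  plan:
    - {"dx": 0.002, "dy": 0, "dz": 0.005, "rx": 0, "ry": 0, "rz": 0, "claw": 1}
    - {"dx": 0, "dy": 0, "dz": 0, "rx": 0, "ry": 0, "rz": 0, "claw": 1}
    - {"dx": 0, "dy": 0, "dz": 0, "rx": 0, "ry": 0, "rz": 0, "claw": 1}

```text
time_s: 25.85
ee_pos: [0.6584, 0.1249, 0.1687]
eef_rot: [3.141, 0.001, 3.058]
force: [-4.8, 0.5, 9.2]
grip_width: 0.0237
grip_force: 40.0
```

```bash
python3 - <<'E'
from d import *
o=telemetry.get_obs(); print(o['time_s'],o['ee_pos'],o['eef_rot'],o['force'],o['moment'])
Rt=Ro.from_euler('xyz',o['eef_rot']).as_matrix()
p=viewer.camera('wrist'); dial(p,o); X=cloud(p,o); disc(X,p['img'])
h=cv2.cvtColor(p['img'],cv2.COLOR_RGB2HSV); L=(X-o['ee_pos'])@Rt
m=(h[...,0]>=4)&(h[...,0]<=14)&(h[...,1]>170)&(np.abs(L[...,:2]).max(2)<.03)
print('orange in tool',m.sum(),np.percentile(L[m],[2,50,98],axis=0))
f=m&(L[...,2]>-.05)&(L[...,0]>.003); print('front face tilt deg',np.degrees(np.polyfit(L[f][:,2],L[f][:,0],1)[0]))
m2=(np.abs(L[...,:2]).max(2)<.02)&(L[...,2]>.02)&~m&(h[...,1]<60); print('steel',m2.sum(),np.percentile(L[m2],[2,50,98],axis=0))
q=viewer.camera('scene')
save('f1',np.hstack([cv2.resize(p['img'],(480,360)),cv2.resize(q['img'][140:300,180:340],(320,360),interpolation=cv2.INTER_CUBIC)]))
E
```

```text
25.85 [0.6584 0.1249 0.1687] [3.1413 0.0007 3.0579] [-4.7629  0.5278  9.1959] [0.0472 0.6148 0.0568]
dial c [0.4979 0.1065] r 0.02448375701904297 mark deg -58.77619788783122 pointer deg 83.04621906788618 to go deg 218.17758304428258 658
disc n 1619
  face s med 0.6547308933255411 pcts [0.6544 0.6547 0.6551] l [0.1268 0.1938 0.2317]
  yaw resid deg 0.1851361755955778
table n 31464 (31464, array([0.6185, 0.1286]), array([159.6917, 130.9119]), 85.23992919921875) z 0.10941829856555169 s [0.5414 0.5988 0.6479 0.6492] l [0.1009 0.258 ]
orange in tool 3935 [[-0.0057 -0.0118 -0.0572]
 [ 0.0065 -0.0001 -0.0442]
 [ 0.0074  0.0108  0.0086]]
front face tilt deg 0.08201463070177296
steel 1762 [[-0.0033 -0.0192  0.0579]
 [ 0.0085 -0.0001  0.0593]
 [ 0.0194  0.0192  0.0609]]
```

View pics/f1.png

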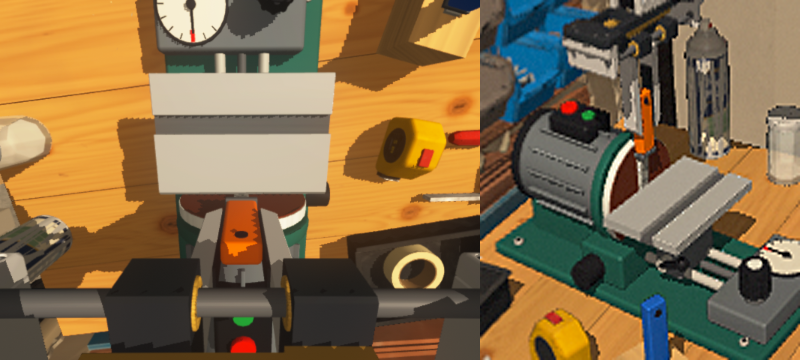

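The picture shows the gauge standing upright in the gap (tilt 0.1°), with the pointer still on the red line. One small easing of the side load to balance both contacts.

Call:
step_arm:
  plan:
    - {"dx": 0.003, "dy": 0, "dz": 0.001, "rx": 0, "ry": 0, "rz": 0, "claw": 1}
    - {"dx": 0, "dy": 0, "dz": 0, "rx": 0, "ry": 0, "rz": 0, "claw": 1}
    - {"dx": 0, "dy": 0, "dz": 0, "rx": 0, "ry": 0, "rz": 0, "claw": 1}
    - {"dx": 0, "dy": 0, "dz": 0, "rx": 0, "ry": 0, "rz": 0, "claw": 1}

```text
time_s: 26.35
ee_pos: [0.6583, 0.1249, 0.1686]
eef_rot: [3.141, 0.001, 3.058]
force: [-2.6, -0.0, 8.0]
grip_width: 0.024
grip_force: 40.0
```

```bash
python3 -c "
from station import hand_in
print(hand_in())"
```

```text
the job is handed in; nothing more can be done
None
```

I handed the job in at about 26 s: the pointer was set 0.2° from the red mark, and the orange gauge is held upright in the gap with about 8 N down, its tip about 24 mm below the table; my first try at the knob closed on top of it without turning it, because the fingertips are really about 30 mm further back than `ctrl.tcp_to_tips` says, and I corrected for that afterwards.

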